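# Restock the flap-covered soap stand by touch

### The arm

A 6-joint arm with a two-finger parallel gripper is mounted at the origin on a cart in front of the work surface, level with it; the furniture and walls round the work are solid. World frame = base frame: x ahead of the robot, y to its left, z up, the work surface at z = 0. Lengths are in mm, angles in rad, forces in N, time in s.
With the tool pointing down it reaches from about 275 to 1000 mm from the base axis. Payload 8.4 kg.
Tool frame: the origin (TCP) lies between the finger pads; the fingertips stand 17 mm ahead of it and the grasp point (between the pads) lies 2 mm behind it; z points along the fingers, y is the direction in which the jaws open and shut (so a half turn about z gives the same grasp; the last joint's range is limited). The gripper opens to 85 mm and grips with 20 to 120 N. Pads are 22 mm wide; open, the fingers measure 114 mm over their backs; the gripper's body (76 mm by 85 mm) begins 54 mm behind the grasp point. The pads swing forward as they close: fully open they stand 13 mm farther back than shut.
Start: joints at [-1.294, 0.353, 1.633, -0, 1.155, -0.002], TCP at [172, -600.869, 248.281] pointing down, gripper open.
Joint ranges: [-2.63, 2.63], [-0.92, 2.1], [0.06, 2.66], [-1.3, 4.44], [0, 2.69], [-3.02, 3.02]. Speed limits (rad/s): [2.22, 2.22, 2.79, 3.14, 3.14, 3.14].

### API

Orientations are given as a unit quaternion [w, x, y, z].
In Python, from bench import * gives the robot as it stands.
- The arm moves only by the tool move_arm, never from a script. Its argument "targets" is a list of rows, each a list of 7 numbers: the turn, a rotation vector about the tool's x, y, z in degrees, then the shift along the tool's x, y, z in m, then the finger opening in m, from 0 to 0.0854. In form: [[rx, ry, rz, tx, ty, tz, claw], ...]. A call has 1 to 12 rows; each row is the pose to reach, as a shift and turn from the pose measured when the call began, along the tool's axes at that moment; what a row does not reach only later rows make up. A row lasts 1/12 s, in which the tool goes at most 41.7 mm and 7.16 degrees, less where a joint would pass 70% of its speed; a pose out of reach is approached as far as the arm can. A call with a gripper value outside its range is refused whole. The fingers move at their own pace and stop on an object; "force" is the grip in N (left out, the last holds). Time passes only in rows, so rows that repeat a pose let the fingers close. It gives the time, the measured TCP pose, the force and the opening at its end, in the units of the state.
- get_obs(): the state, without advancing time (a new reading comes with each control period).
- snapshot(name): name is "scene" or "side" or "wrist"; returns the picture (480x640x3 uint8, red, green, blue); there is no depth.
- camera_model(name): a dict with "intrinsics" (3x3 intrinsics, pixels), "pose" (4x4, takes a point from camera to world coordinates). Camera axes: x right, y down, z forward; pixel columns grow to the right and rows downward; lengths in mm; the calibration is good to about 2 mm. A picture is of the moment at which its call begins: read the wrist's pose just before it. camera_model takes no time and is no camera call; for the wrist camera it gives the pose at the moment of the call.
- sign_off(): hands the job in, once; it reports no verdict.
The state is a dict: "t": time; "joint_pos": joint angles; "joint_vel": joint speeds; "tau": joint torques, N m; "tool_pos": TCP position; "tcp_rot": TCP orientation; "wrist_force": force on the tool from outside, world axes, zero at the start; "ft_torque": the same for the moment, N m; "width": opening from 0.0 (shut) to 1.0 (fully open).
Only numpy, scipy, OpenCV 4.12 (cv2) and the standard library are available. Lean on these libraries where they do the work, as an engineer would, in place of code of your own. Each camera call takes 0.05 s, during which the arm holds its last target.

### The job

Put the two loose soap bars, the cream one and the lilac one, away in the leaning wooden soap stand. One pocket in each of its two rows is still free, but dark dust flaps hide which, so that only feeling through the flaps can tell. Push each bar in lengthwise until it stands right down on the floor of its pocket, and leave the coasters and the pink glasses case where they lie.

Things in the scene. Friction and masses are not known exactly. Their poses are not given: they have to be found in the camera images.
- soap_grid: Light wooden box of 2 rows x 3 pockets, fixed, leaning: pockets open up and toward the robot, 30 deg from vertical. Origin: middle of the box at pocket-floor level. z runs out of the pockets, y along a row, x up the slope. Pocket centres: x -24.5 (front row) and +24.5 mm (back), y -59, 0, +59 mm; mouths at z 88 mm. A pocket is 44 (x) by 54 (y) mm, walls 5; box 103 x 182 mm, top flush.
- soap_stand: The fixed wooden base that carries the leaning box, 150 x 202 x 8 mm, origin under its middle; the box on it reaches 142 mm above the table at its back top edge. In each row two pockets hold a bar like the loose ones, standing on the floor, its top 26 mm below the mouth; one pocket is free down to its floor, 88 mm below the mouth. From outside all look alike.
- front_mouth (a point): Middle of the mouth of the front row's middle pocket. Two dark flaps just under each mouth, 20 mm long, hinged at the pocket's front and back walls, swing down into it when pushed (1 to 3 N), hang 3 mm thick against the walls and spring shut by themselves. Shut fingers up to 30 mm thick fit between them.
- back_mouth (a point): Middle of the mouth of the back row's middle pocket, under it the same two flaps. A bar let go halfway sticks between the flaps (or slides down); push it on down from above with shut fingers until its top is 26 mm below the mouth.
- cream_soap: Loose cream soap bar with a brown paper band, standing upright on the table, 28 (own x) x 40 (own y) x 62 (own z, tall) mm, about 70 g, edges rounded. Origin at the centre of its underside, z up along its length. Hard; may be held across its 40 mm width or its 28 mm thickness near its top.
- lilac_soap: Loose lilac soap bar with a white paper band, standing upright on the table, 28 (own x) x 40 (own y) x 62 (own z, tall) mm, about 70 g, edges rounded. Origin at the centre of its underside, z up along its length. Hard; may be held across its 40 mm width or its 28 mm thickness near its top.
- cream_soap_mid (a point): Middle of the cream bar, 31 mm above its underside; 31 mm above the pocket floor when the bar is fully home.
- lilac_soap_mid (a point): Middle of the lilac bar, 31 mm above its underside; 31 mm above the pocket floor when the bar is fully home.
- coasters_purple: Purple stack of crochet coasters, 115 x 115 x 28 mm, lying to the right; a bystander. Origin at the centre of its underside.
- pink_case: Pink and green crochet glasses case, 208 x 91 x 25 mm, lying to the right; a bystander. Origin at the centre of its underside.
Mind the look-alikes: they are no part of the job. Leave any green look-alike of the lilac_soap alone. What is shaped like the cream_soap but yellow is not meant.

How it is judged (in metres and radians):
At the end, for the whole second after the job is handed in: Both loose bars stand lengthwise in pockets of the soap stand, lower ends within 6 mm of the pocket floor (their middles 27 to 37 mm above it) and long axes within 0.3 rad of the pocket axis, released and at rest (z of cream_soap_mid in the frame of soap_grid between 0.027 and 0.037 m and x of cream_soap_mid in the frame of soap_grid between -0.047 and 0.047 m and y of cream_soap_mid in the frame of soap_grid between -0.087 and 0.087 m and angle between the z axis of each of cream_soap, lilac_soap and the z axis of soap_grid, either way round below 0.3 rad and linear speed of each of cream_soap, lilac_soap below 0.02 m/s and z of lilac_soap_mid in the frame of soap_grid between 0.027 and 0.037 m and x of lilac_soap_mid in the frame of soap_grid between -0.047 and 0.047 m and y of lilac_soap_mid in the frame of soap_grid between -0.087 and 0.087 m); the robot touches nothing.
It fails at once if the purple coasters or the pink glasses case were moved more than 30 mm (distance of any of coasters_purple, pink_case from where it was at the start of the episode above 0.03 m).
It also fails if it takes over 72 s, if anything falls off the work surface, if the arm or the gripper's body presses on something with over 40 N, if the wrist force passes 120 N, or if a joint passes its speed limit or range.

## Working session

There is one attempt and no reset: what is moved stays moved. The work goes in short steps, Python scripts to look and compute and a tool call to move; the robot and the scene stay as the last step left them, time stands still between calls to the robot, and variables do not carry over. Pictures are saved under pics/ and viewed, and the job is handed in when it is done.

Besides the shell and the picture viewer there is one more tool, called as name(argument=value, ...), one argument or row to a line, values as JSON. move_arm: Moves the arm, as the interface text tells. Its arguments: {"type":"object","properties":{"targets":{"type":"array"},"force":{"type":"number"}},"required":["targets"]}

```bash
ls; mkdir -p pics; python3 - <<'E'
from bench import *
import cv2
print(get_obs())
for n in ["scene","side","wrist"]:
    cv2.imwrite(f"pics/{n}0.png",snapshot(n)[:,:,::-1])
    m=camera_model(n);print(n,m["intrinsics"],m["pose"])
E
```

```text
pics
{'t': 0.0, 'joint_pos': array([-1.29439666e+00,  3.53644717e-01,  1.63415067e+00,  8.23277497e-06,
        1.15517487e+00, -2.40649154e-03]), 'joint_vel': array([-3.89297047e-05, -1.19028571e-03, -1.20872262e-03,  1.58889769e-03,
       -1.38337547e-03,  7.56684640e-04]), 'tau': array([ 5.16471318e-04, -6.05256057e+01, -3.42071307e+01, -1.66258228e-04,
        9.38387762e-03, -4.29976907e-07]), 'tool_pos': array([ 171.87968452, -600.42929171,  247.55672234]), 'tcp_rot': array([-6.82862968e-04,  9.90299112e-01,  1.38950327e-01, -9.03391704e-05]), 'wrist_force': array([ 0.36414158, -0.53220564, -0.54837058]), 'ft_torque': array([-0.04146995, -0.05600637, -0.02454754]), 'width': 1.0013950877844948}
scene [[595.82456127   0.         320.21749138]
 [  0.         595.82456127 235.86530726]
 [  0.           0.           1.        ]] [[-7.91499006e-01 -4.04577384e-01  4.58090016e-01 -6.03805284e+01]
 [-6.11135673e-01  5.31916094e-01 -5.86155660e-01  7.18413937e+02]
 [-6.52012852e-03 -7.43896773e-01 -6.68262732e-01  9.85462275e+02]
 [ 0.00000000e+00  0.00000000e+00  0.00000000e+00  1.00000000e+00]]
side [[454.06705596   0.         318.40717627]
 [  0.         454.06705596 242.06683358]
 [  0.           0.           1.        ]] [[ 9.99787742e-01 -1.90299208e-02  7.89517330e-03  5.11824257e+02]
 [-1.75121248e-02 -5.83063281e-01  8.12237980e-01 -9.75296986e+02]
 [-1.08534388e-02 -8.12203836e-01 -5.83272776e-01  7.74493807e+02]
 [ 0.00000000e+00  0.00000000e+00  0.00000000e+00  1.00000000e+00]]
wrist [[363.31978602   0.         317.47109782]
 [  0.         363.31978602 234.4781014 ]
 [  0.           0.           1.        ]] [[ 2.74483503e-01 -9.17493062e-01 -2.87863314e-01  2.44792480e+02]
 [-9.61591755e-01 -2.61995679e-01 -8.18508471e-02 -5.79970316e+02]
 [-3.21360076e-04  2.99273697e-01 -9.54167255e-01  3.73305883e+02]
 [ 0.00000000e+00  0.00000000e+00  0.00000000e+00  1.00000000e+00]]
```

View pics/scene0.png

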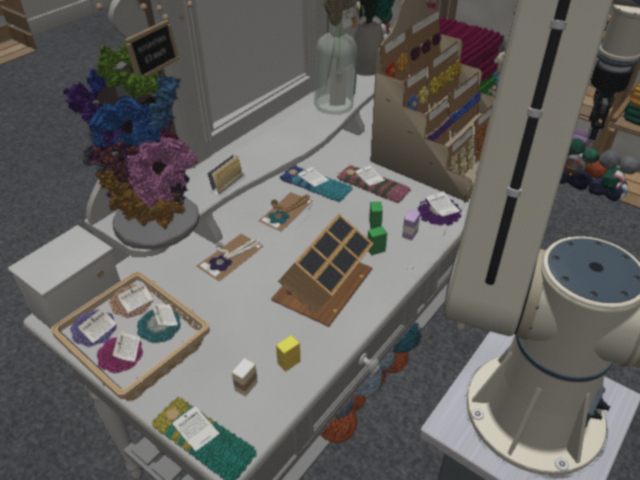

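View pics/side0.png

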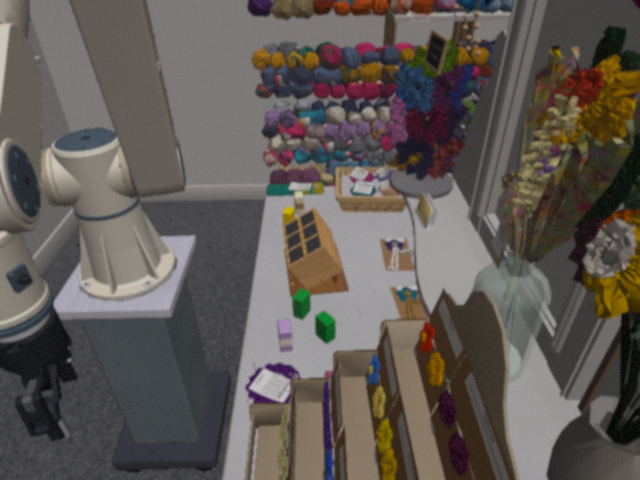

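View pics/wrist0.png

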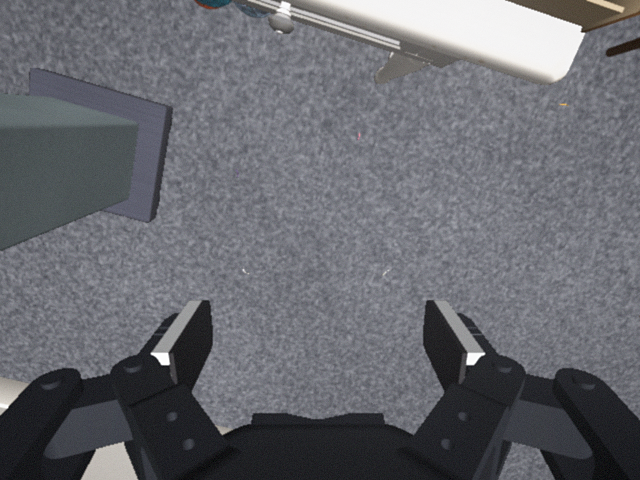

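The scene view shows the stand around (325,265). The cream bar is at (244,375) with yellow beside it, and lilac is at (411,224) with two greens next to it. I'll zoom in.

```bash
python3 - <<'E'
import cv2
a=cv2.imread("pics/scene0.png");b=cv2.imread("pics/side0.png")
cv2.imwrite("pics/z1.png",cv2.resize(a[205:330,262:382],None,fx=5,fy=4.8*1,interpolation=cv2.INTER_CUBIC))
cv2.imwrite("pics/z2.png",cv2.resize(b[195:305,270:360],None,fx=5,fy=5,interpolation=cv2.INTER_CUBIC))
c1=cv2.resize(a[330:400,220:310],None,fx=4,fy=4,interpolation=cv2.INTER_CUBIC)
c2=cv2.resize(a[190:260,355:445],None,fx=4,fy=4,interpolation=cv2.INTER_CUBIC)
c3=cv2.resize(b[280:350,265:355],None,fx=4,fy=4,interpolation=cv2.INTER_CUBIC)
c4=cv2.resize(b[180:250,265:355],None,fx=4,fy=4,interpolation=cv2.INTER_CUBIC)
cv2.imwrite("pics/z3.png",cv2.vconcat([cv2.hconcat([c1,c2]),cv2.hconcat([c3,c4])]))
E
```

```text
(no output)
```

View pics/z1.png

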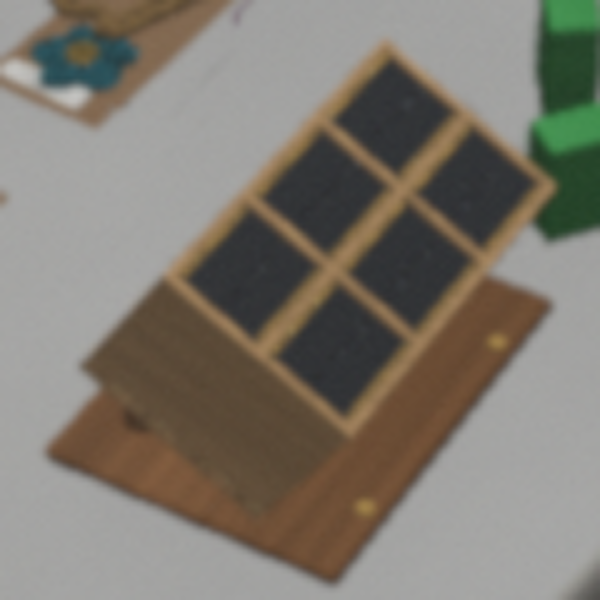

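View pics/z2.png

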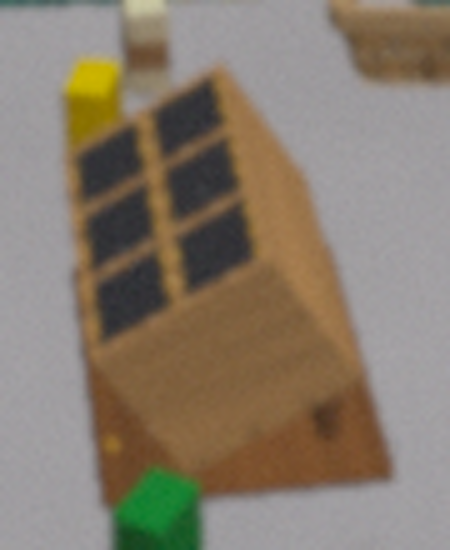

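View pics/z3.png

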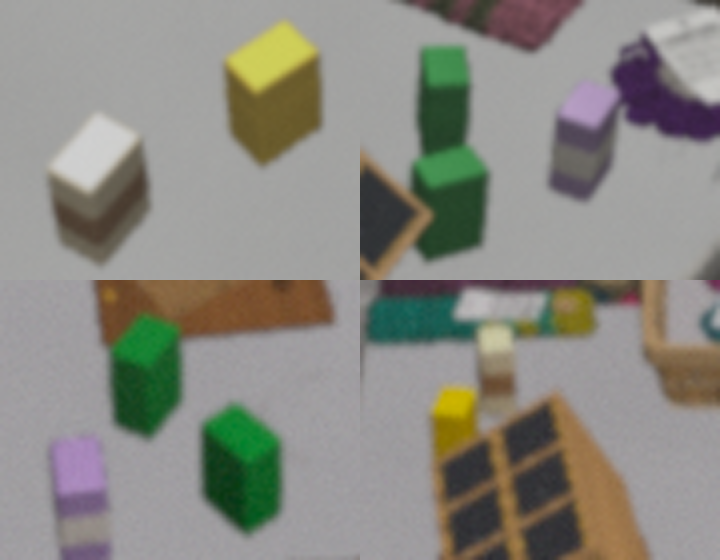

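```bash
cat > h.py <<'E'
import numpy as np, itertools
from bench import *
from scipy.optimize import least_squares
def proj(cam,P):
    m=camera_model(cam);K=m["intrinsics"];T=np.linalg.inv(m["pose"])
    c=(T[:3,:3]@np.atleast_2d(P).T).T+T[:3,3]
    u=(K@c.T).T
    return u[:,:2]/u[:,2:]
def boxR(yaw):
    h=np.array([np.cos(yaw),np.sin(yaw),0]);up=np.array([0,0,1.])
    x=.8660254*h+.5*up; z=.8660254*up-.5*h
    return np.stack([x,np.cross(z,x),z],1)
E
cat > fit.py <<'E'
from h import *
sc=np.array([[387,42],[557,185],[350,435],[170,275]])/[5,4.8]+[262,205]
sd=np.array([[220,65],[72,152],[97,350],[270,265]])/5+[270,195]
# scene order: (back,-y),(front,-y),(front,+y),(back,+y); side: (back,+y),(front,+y),(front,-y),(back,-y)
A=np.array([[51.5,-91,88],[-51.5,-91,88],[-51.5,91,88],[51.5,91,88]])
B=A[[3,2,1,0]]
def f(p,zf=40):
    R=boxR(p[2]); o=np.array([p[0],p[1],p[3] if len(p)>3 else zf])
    return np.r_[(proj("scene",A@R.T+o)-sc).ravel(),(proj("side",B@R.T+o)-sd).ravel()]
for p0 in ([450,0,0],[450,0,0,40]):
    r=least_squares(f,p0,x_scale=[10,10,.1,10][:len(p0)]);print(r.x,np.degrees(r.x[2]),r.fun.round(1))
def bar(pts):
    best=[]
    loc=np.array([[14,20,62],[-14,20,62],[-14,-20,62],[14,-20,62]])
    for k in range(4):
        for y0 in np.arange(-1.5,1.6,.5):
            def f(p):
                c,s=np.cos(p[2]),np.sin(p[2]);R=np.array([[c,-s,0],[s,c,0],[0,0,1]])
                W=loc@R.T+[p[0],p[1],0]
                out=[]
                for cam,q,kk in pts:
                    d=(proj(cam,W)[:,None]-q[None])  # match nearest
                    from scipy.optimize import linear_sum_assignment as L
                    i,j=L((d**2).sum(2)); out.append(d[i,j].ravel())
                return np.concatenate(out)
            r=least_squares(f,[G[0],G[1],y0],x_scale=[10,10,.1]);best.append((r.cost,r.x,r.fun))
    best.sort(key=lambda b:b[0]);return best
def ray(cam,u,z):
    m=camera_model(cam);d=m["pose"][:3,:3]@np.linalg.solve(m["intrinsics"],[*u,1]);o=m["pose"][:3,3]
    return o+d*(z-o[2])/d[2]
cs=np.array([[98,113],[141,140],[92,193],[49,165]])/4+[220,330]
cd=np.array([[118,50],[152,45],[154,72],[120,78]])/4+[265,180]
ls=np.array([[230,83],[257,98],[230,126],[195,115]])/4+[355,190]
ld=np.array([[52,160],[102,157],[106,207],[57,213]])/4+[265,280]
for n,s,d in(("cream",cs,cd),("lilac",ls,ld)):
    G=ray("scene",s.mean(0),62);print(n,G,ray("side",d.mean(0),62))
    for pts in ([("scene",s)],[("side",d)],[("scene",s),("side",d)]):
        b=bar(pts);seen=[]
        for q in b:
            y=np.degrees(q[1][2])%180
            if not any(abs(y-t)<5 for t in seen): seen.append(y);print(round(q[0],2),q[1].round(1),round(y,1))
            if len(seen)>2:break
E
python3 fit.py
```

```text
[ 5.22426229e+02 -1.95688934e+01  1.14953156e-01] 6.5863306820879215 [-0.4 -2.   0.2 -0.8  0.3 -0.5 -1.6 -1.1  0.4 -1.8 -2.1 -0.5 -1.9  1.3
  0.1 -2.2]
[ 5.23119205e+02 -2.00703589e+01  1.14134691e-01  3.67632815e+01] 6.539436113329992 [-0.5 -1.1  0.   0.1  0.1  0.3 -1.7 -0.3  0.7 -0.7 -1.7  0.6 -1.6  2.4
  0.3 -1. ]
cream [460.69170022 286.32014543  62.        ] [464.8977106  270.79902725  62.        ]Traceback (most recent call last):
  File "fit.py", line 38, in <module>
    b=bar(pts);seen=[]
  File "fit.py", line 26, in bar
    r=least_squares(f,[G[0],G[1],y0],x_scale=[10,10,.1]);best.append((r.cost,r.x,r.fun))
    return func(*args, **kwargs)
    vector_fun = VectorFunction(
        fun_wrapped,
    ...<6 lines>...
        workers=workers
    )
    self._update_fun()
    ~~~~~~~~~~~~~~~~^^
    self.f = self.fun_wrapped(xp_copy(self.x))
             ~~~~~~~~~~~~~~~~^^^^^^^^^^^^^^^^^
    return np.atleast_1d(self.fun(x))
                         ~~~~~~~~^^^
    return self.f(x, *self.args, **self.kwargs)
           ~~~~~~^^^^^^^^^^^^^^^^^^^^^^^^^^^^^^
  File "fit.py", line 21, in f
    for cam,q,kk in pts:
        ^^^^^^^^
ValueError: not enough values to unpack (expected 3, got 2)
```

```bash
sed -i 's/for cam,q,kk in pts/for cam,q in pts/' fit.py; python3 fit.py
```

```text
[ 5.22426229e+02 -1.95688934e+01  1.14953156e-01] 6.5863306820879215 [-0.4 -2.   0.2 -0.8  0.3 -0.5 -1.6 -1.1  0.4 -1.8 -2.1 -0.5 -1.9  1.3
  0.1 -2.2]
[ 5.23119205e+02 -2.00703589e+01  1.14134691e-01  3.67632815e+01] 6.539436113329992 [-0.5 -1.1  0.   0.1  0.1  0.3 -1.7 -0.3  0.7 -0.7 -1.7  0.6 -1.6  2.4
  0.3 -1. ]
cream [460.69170022 286.32014543  62.        ] [464.8977106  270.79902725  62.        ]
3.04 [4.608e+02 2.860e+02 1.000e-01] 3.5
27.17 [460.9 286.2   1.5] 88.5
0.66 [4.649e+02 2.710e+02 1.000e-01] 4.5
11.86 [464.9 271.1   1.7] 98.7Traceback (most recent call last):
  File "fit.py", line 38, in <module>
    b=bar(pts);seen=[]
  File "fit.py", line 26, in bar
    r=least_squares(f,[G[0],G[1],y0],x_scale=[10,10,.1]);best.append((r.cost,r.x,r.fun))
    return func(*args, **kwargs)
    result = trf(vector_fun.fun, vector_fun.jac, x0, f0, J0, lb, ub, ftol, xtol,
                 gtol, max_nfev, x_scale, loss_function, tr_solver,
                 tr_options.copy(), verbose, callback=callback_wrapped)
    return trf_no_bounds(
        fun, jac, x0, f0, J0, ftol, xtol, gtol, max_nfev, x_scale,
        loss_function, tr_solver, tr_options, verbose, callback=callback)
    f_new = fun(x_new)
    self._update_fun()
    ~~~~~~~~~~~~~~~~^^
    self.f = self.fun_wrapped(xp_copy(self.x))
             ~~~~~~~~~~~~~~~~^^^^^^^^^^^^^^^^^
    return np.atleast_1d(self.fun(x))
                         ~~~~~~~~^^^
    return self.f(x, *self.args, **self.kwargs)
           ~~~~~~^^^^^^^^^^^^^^^^^^^^^^^^^^^^^^
  File "fit.py", line 22, in f
    d=(proj(cam,W)[:,None]-q[None])  # match nearest
       ~~~~^^^^^^^
  File "h.py", line 5, in proj
    m=camera_model(cam);K=m["intrinsics"];T=np.linalg.inv(m["pose"])
ValueError: time passes only in moves, steps and waits
```

```bash
python3 - <<'E'
s=open('h.py').read()
s=s.replace("def proj","_c={}\n_cm=camera_model\ndef camera_model(n):\n    if n not in _c:_c[n]=_cm(n)\n    return _c[n]\ndef proj",1)
open('h.py','w').write(s)
E
python3 fit.py | tail -n +9; python3 -c "
from bench import *;print(get_obs()['t'])"
```

```text
11.86 [464.9 271.1   1.7] 98.7
15.57 [4.622e+02 2.845e+02 1.000e-01] 3.8
51.92 [462.3 284.7  -1.6] 89.8
lilac [ 439.91526531 -280.59876269   62.        ] [ 444.14943621 -289.09677456   62.        ]
5.04 [ 440.  -280.9    0. ] 0.1
25.97 [ 440.2 -280.8   -1.8] 78.0
0.61 [ 4.441e+02 -2.887e+02  1.000e-01] 6.0
25.85 [ 444.2 -288.8   -1.5] 95.6
13.6 [ 4.429e+02 -2.858e+02  1.000e-01] 3.7
64.3 [ 443.  -285.8    1.5] 88.3
0.15
```

```bash
cat >> h.py <<'E'
from scipy.spatial.transform import Rotation as Ro
YAW=.115; O=np.array([522.4,-19.6,40.])
def cur():
    o=get_obs();q=o["tcp_rot"];return o,o["tool_pos"],Ro.from_quat([q[1],q[2],q[3],q[0]])
def rel(Rt,pt):
    o,p,R=cur()
    return np.r_[np.degrees((R.inv()*Rt).as_rotvec()).round(2),((R.inv().apply(np.array(pt)-p))/1000).round(4)]
def boxtool():
    B=boxR(YAW);return Ro.from_matrix(np.stack([B[:,0],-B[:,1],-B[:,2]],1))
def boxp(x,y,z): return O+boxR(YAW)@np.array([x,y,z])   # box coords -> world
def tobox(p): return boxR(YAW).T@(np.array(p)-O)
def downtool(yaw): # tool x along yaw
    c,s=np.cos(yaw),np.sin(yaw);return Ro.from_matrix(np.stack([[c,s,0],[s,-c,0],[0,0,-1.]],1))
E
python3 - <<'E'
from h import *
print(rel(boxtool(),boxp(0,0,88+170)),boxp(0,0,258))
E
```

```text
[-2.520e+00  2.994e+01  9.150e+00  3.696e-01 -4.831e-01 -1.520e-02] [394.25207282 -34.4023228  263.4345532 ]
```

move_arm(
  targets=[
    [-2.5,29.9,9.1,0.37,-0.483,-0.015,0.0854],
    [-2.5,29.9,9.1,0.37,-0.483,-0.015,0.0854],
    [-2.5,29.9,9.1,0.37,-0.483,-0.015,0.0854],
    [-2.5,29.9,9.1,0.37,-0.483,-0.015,0.0854],
    [-2.5,29.9,9.1,0.37,-0.483,-0.015,0.0854],
    [-2.5,29.9,9.1,0.37,-0.483,-0.015,0.0854],
    [-2.5,29.9,9.1,0.37,-0.483,-0.015,0.0854],
    [-2.5,29.9,9.1,0.37,-0.483,-0.015,0.0854],
    [-2.5,29.9,9.1,0.37,-0.483,-0.015,0.0854],
    [-2.5,29.9,9.1,0.37,-0.483,-0.015,0.0854],
    [-2.5,29.9,9.1,0.37,-0.483,-0.015,0.0854],
    [-2.5,29.9,9.1,0.37,-0.483,-0.015,0.0854],
  ],
)

```text
t: 1.15
tool_pos: [352.4, -140.0, 260.4]
tcp_rot: [-0.015, 0.964, 0.055, 0.258]
wrist_force: [1.8, -0.7, -0.3]
width: 0.999
```

```bash
python3 - <<'E'
from h import *
print(rel(boxtool(),boxp(0,0,88+170)))
E
```

```text
[-0.      0.02   -0.      0.048  -0.1001  0.0242]
```

move_arm(
  targets=[
    [0,0,0,0.048,-0.1,0.024,0.0854],
    [0,0,0,0.048,-0.1,0.024,0.0854],
    [0,0,0,0.048,-0.1,0.024,0.0854],
    [0,0,0,0.048,-0.1,0.024,0.0854],
    [0,0,0,0.048,-0.1,0.024,0.0854],
    [0,0,0,0.048,-0.1,0.024,0.0854],
  ],
)

```text
t: 1.65
tool_pos: [394.1, -33.1, 263.6]
tcp_rot: [-0.015, 0.964, 0.058, 0.258]
wrist_force: [0.1, -0.2, -0.1]
width: 0.998
```

```bash
cat > look.py <<'E'
import sys,cv2,pickle
from h import *
o,p,R=cur(); m=camera_model("wrist"); im=snapshot("wrist")[:,:,::-1]
cv2.imwrite(f"pics/{sys.argv[1]}.png",im); pickle.dump(m,open(f"pics/{sys.argv[1]}.pkl","wb"))
print(o["t"],p,o["joint_vel"].round(3),tobox(p))
E
python3 look.py w1
```

```text
1.65 [394.12277884 -33.05229011 263.59150643] [-0.066  0.004  0.001  0.016  0.007 -0.037] [1.01401878e-01 1.35595148e+00 2.58122688e+02]
```

View pics/w1.png

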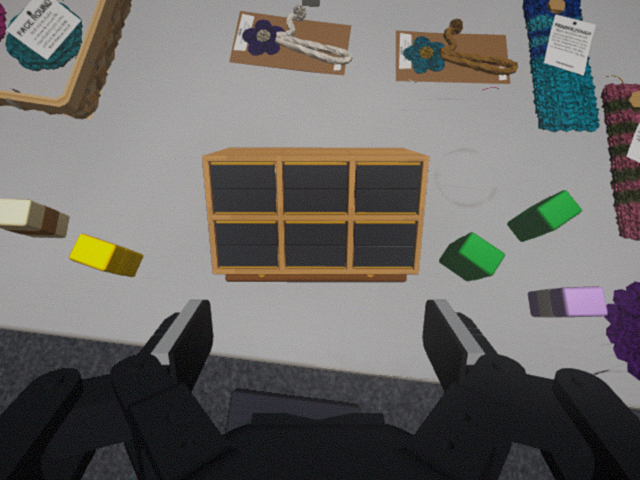

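The wrist view shows the box top face from about (204,158) to (428,158) and down to row 273. Cream is at (30,215), and lilac at (580,301) next to the coasters. I'll zoom for accurate corners.

```bash
python3 - <<'E'
import cv2
a=cv2.imread("pics/w1.png")
f=lambda y0,y1,x0,x1,s:cv2.resize(a[y0:y1,x0:x1],None,fx=s,fy=s,interpolation=cv2.INTER_CUBIC)
cv2.imwrite("pics/w1a.png",f(140,290,195,440,3.2))
cv2.imwrite("pics/w1b.png",cv2.hconcat([f(180,280,0,80,4),f(260,360,520,620,4)]))
E
```

```text
(no output)
```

View pics/w1a.png

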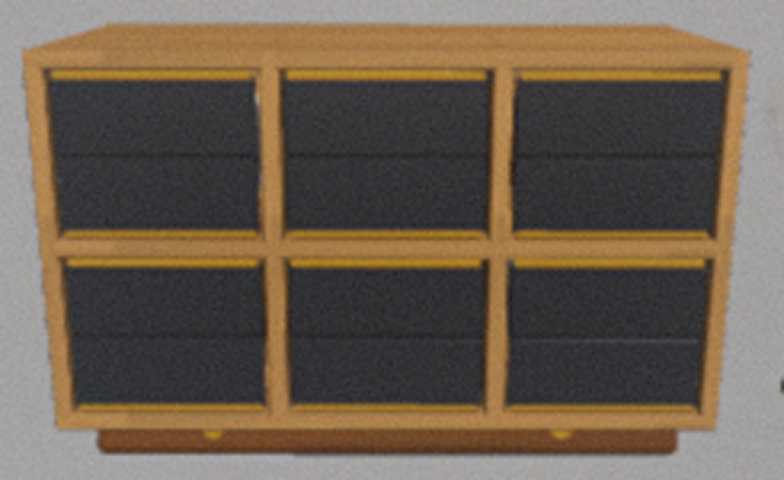

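View pics/w1b.png

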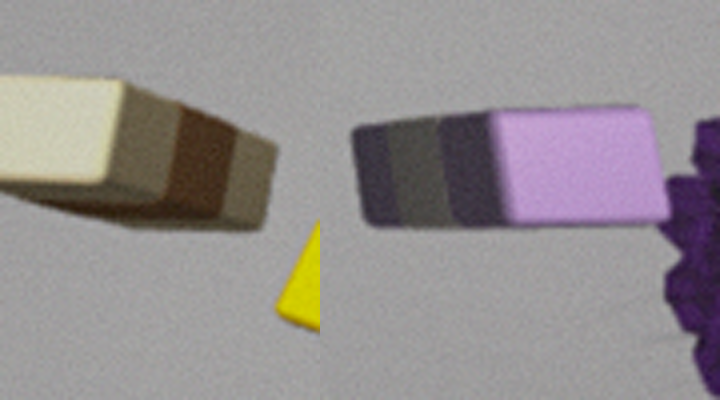

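```bash
cat > fit2.py <<'E'
from h import *
import h,pickle
h._c["wrist"]=pickle.load(open("pics/w1.pkl","rb"))
A=np.array([[51.5,91,88],[51.5,-91,88],[-51.5,-91,88],[-51.5,91,88]])
q=np.array([[24,50],[749,52],[716,430],[58,428]])/3.2+[195,140]
for zf in (None,40.):
    def f(p):
        o=np.array([p[0],p[1],p[3] if zf is None else zf])
        return (proj("wrist",A@boxR(p[2]).T+o)-q).ravel()
    r=least_squares(f,[520,-20,.115,40],x_scale=[10,10,.1,10]);print("box",r.x,r.fun.round(1))
S=lambda P:np.array(P,float)*[14,20,31]+[0,0,31]
def fb(loc,q,g):
    def f(p):
        c,s=np.cos(p[2]),np.sin(p[2]);R=np.array([[c,-s,0],[s,c,0],[0,0,1]])
        return (proj("wrist",loc@R.T+[p[0],p[1],0])-q).ravel()
    r=least_squares(f,g,x_scale=[10,10,.1]);print(r.x,np.degrees(r.x[2]),r.fun.round(1))
fb(S([[1,-1,1],[-1,-1,1],[1,-1,-1],[-1,-1,-1]]),np.array([[125,80],[107,183],[277,145],[262,230]])/4+[0,180],[461,285,.07])
fb(S([[1,1,1],[1,-1,1],[-1,-1,1],[-1,1,1],[1,1,-1],[-1,1,-1]]),np.array([[170,112],[325,107],[350,217],[193,222],[33,128],[48,225]])/4+[520,260],[442,-283,.05])
E
python3 fit2.py
```

```text
box [ 5.20326917e+02 -1.72200386e+01  1.16966897e-01  3.77819357e+01] [-0.  -0.   0.3 -0.1 -0.4 -0.   0.1  0.2]
box [ 5.19735087e+02 -1.72993475e+01  1.16959628e-01  4.00000000e+01] [-0.9 -0.5  1.2 -0.6  0.3  0.4 -0.6  0.6]
[4.59691375e+02 2.84982937e+02 1.24308170e-01] 7.122333515864052 [-1.3 -1.  -1.6  0.3  1.5 -0.7  1.8  1.4]
[ 4.40399920e+02 -2.83588721e+02  1.66782892e-01] 9.555955833687605 [-0.5 -1.   2.3 -1.7  2.6  0.8 -0.4  1.6 -2.7 -0.7 -2.1  0.6]
```

```bash
sed -i 's/^YAW=.*/YAW=.117; O=np.array([520.1,-17.3,39.])/' h.py; python3 - <<'E'
from h import *
print(rel(boxtool(),boxp(24.5,0,115)),tobox(cur()[1]))
E
```

```text
[-0.      0.04    0.03    0.0225 -0.0019  0.143 ] [  2.06860922  -1.89583707 258.03547941]
```

move_arm(
  targets=[
    [0,0,0,0.0225,-0.002,0.03,0],
    [0,0,0,0.0225,-0.002,0.06,0],
    [0,0,0,0.0225,-0.002,0.09,0],
    [0,0,0,0.0225,-0.002,0.115,0],
    [0,0,0,0.0225,-0.002,0.13,0],
    [0,0,0,0.0225,-0.002,0.14,0],
    [0,0,0,0.0225,-0.002,0.143,0],
    [0,0,0,0.0225,-0.002,0.143,0],
  ],
)

```text
t: 2.37
tool_pos: [483.6, -22.8, 149.9]
tcp_rot: [-0.015, 0.965, 0.055, 0.257]
wrist_force: [-0.5, -0.1, -0.1]
width: -0.002
```

```bash
python3 look.py w2; cat > st.py <<'E'
from h import *
o,p,R=cur();b=tobox(p);print("box tcp",b.round(1),"tipdepth",round(88-(b[2]-17),1),"Fbox",(boxR(YAW).T@o["wrist_force"]).round(1),"rot",rel(boxtool(),p)[:3],"w",round(o["width"],3),"t",o["t"])
E
python3 st.py
```

```text
2.3667 [483.58545226 -22.82971525 149.87131653] [ 0.008 -0.038 -0.    -0.053  0.014  0.059] [ 23.47030524  -1.22944854 114.47258151]
box tcp [ 23.9  -1.  115. ] tipdepth -10.0 Fbox [-0.1 -0.2 -1. ] rot [ 0.04  0.11 -0.09] w 0.001 t 2.4167
```

View pics/w2.png

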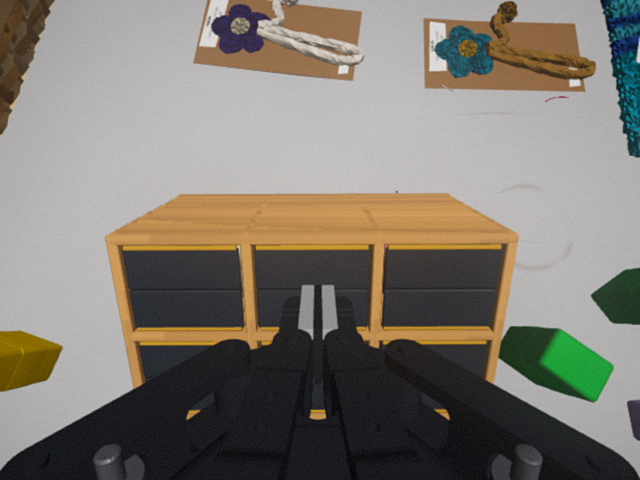

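The shut fingertips are over the back middle pocket, column 318 against a pocket centre of about 314. I'll probe it.

move_arm(
  targets=[
    [0,0,0,0.0005,-0.001,0.01,0],
    [0,0,0,0.0005,-0.001,0.02,0],
    [0,0,0,0.0005,-0.001,0.028,0],
    [0,0,0,0.0005,-0.001,0.033,0],
    [0,0,0,0.0005,-0.001,0.036,0],
    [0,0,0,0.0005,-0.001,0.039,0],
    [0,0,0,0.0005,-0.001,0.04,0],
  ],
)

```text
t: 3.0
tool_pos: [504.1, -19.9, 117.0]
tcp_rot: [-0.015, 0.964, 0.055, 0.258]
wrist_force: [-0.4, 0.5, 1.1]
width: -0.001
```

```bash
python3 st.py
```

```text
box tcp [25.  -0.7 75.6] tipdepth 29.4 Fbox [0.2 0.6 1.1] rot [ 0.07  0.01 -0.13] w -0.001 t 3.0
```

move_arm(
  targets=[
    [0,0,0,0,0,0.003,0],
    [0,0,0,0,0,0.006,0],
    [0,0,0,0,0,0.008,0],
    [0,0,0,0,0,0.01,0],
  ],
)

```text
t: 3.33
tool_pos: [509.4, -19.7, 109.3]
tcp_rot: [-0.015, 0.964, 0.055, 0.259]
wrist_force: [-0.7, 0.2, 0.5]
width: -0.001
```

```bash
python3 st.py
```

```text
box tcp [25.7 -1.2 66.4] tipdepth 38.6 Fbox [-0.3  0.3  0.8] rot [ 0.09 -0.1  -0.15] w -0.001 t 3.3333
```

Back middle is free: 38.6 mm deep with only about 1 N. Next is the front row middle pocket.

move_arm(
  targets=[
    [0,0,0,0,0,-0.025,0],
    [0,0,0,0,0,-0.048,0],
    [0,0,0,-0.025,-0.001,-0.052,0],
    [0,0,0,-0.05,-0.001,-0.05,0],
    [0,0,0,-0.05,-0.001,-0.05,0],
    [0,0,0,-0.05,-0.001,-0.04,0],
    [0,0,0,-0.05,-0.001,-0.03,0],
    [0,0,0,-0.05,-0.001,-0.02,0],
    [0,0,0,-0.05,-0.001,-0.014,0],
    [0,0,0,-0.05,-0.001,-0.011,0],
    [0,0,0,-0.05,-0.001,-0.009,0],
    [0,0,0,-0.05,-0.001,-0.008,0],
  ],
)

```text
t: 4.33
tool_pos: [462.7, -24.4, 91.8]
tcp_rot: [-0.015, 0.964, 0.055, 0.26]
wrist_force: [-0.3, 0.0, -0.4]
width: -0.001
```

```bash
python3 st.py
```

```text
box tcp [-23.7  -0.4  74.6] tipdepth 30.4 Fbox [-0.4  0.1 -0.2] rot [ 0.11 -0.19 -0.18] w -0.001 t 4.3333
```

move_arm(
  targets=[
    [0,0,0,0,0,0.003,0],
    [0,0,0,0,0,0.006,0],
    [0,0,0,0,0,0.009,0],
    [0,0,0,0,0,0.01,0],
  ],
)

```text
t: 4.67
tool_pos: [468.1, -24.1, 83.7]
tcp_rot: [-0.015, 0.964, 0.055, 0.261]
wrist_force: [-0.1, -0.4, 0.4]
width: 0.0
```

```bash
python3 st.py; python3 look.py w3
```

```text
box tcp [-23.   -0.7  64.9] tipdepth 40.1 Fbox [ 0.1 -0.4  0.5] rot [ 0.12 -0.28 -0.19] w 0.0 t 4.6667
4.6667 [468.13844981 -24.12206443  83.73561912] [ 0.006  0.034 -0.005  0.126  0.011 -0.119] [-23.01423075  -0.70978356  64.94351575]
```

View pics/w3.png

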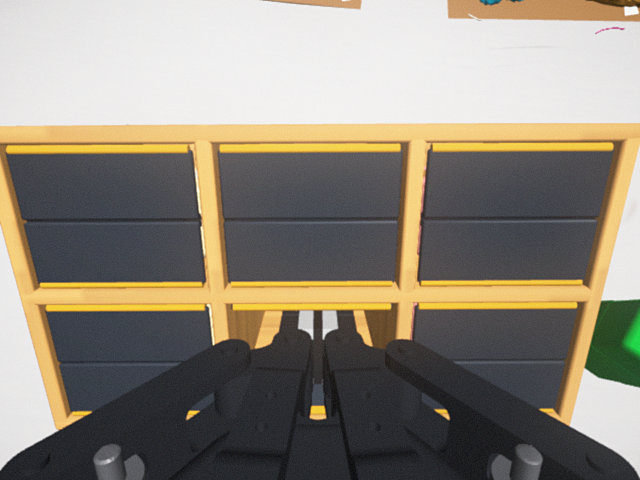

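Front middle is free too: 40 mm deep with no force, and the picture shows the fingers well inside an open pocket. Now lilac.

```bash
python3 - <<'E'
from h import *
print(rel(downtool(.13),[441,-283,150]))
E
```

```text
[ 2.600e-01 -3.026e+01 -9.400e-01 -1.500e-02  2.542e-01 -8.560e-02]
```

move_arm(
  targets=[
    [0,0,0,0,0,-0.04,0],
    [0,0,0,0,0,-0.08,0],
    [0,0,0,0,0,-0.1,0.06],
    [0,-7,0,0,0.04,-0.1,0.06],
    [0,-14,0,0,0.08,-0.1,0.06],
    [0.3,-21,-0.5,-0.008,0.12,-0.09,0.06],
    [0.3,-28,-0.9,-0.015,0.16,-0.086,0.06],
    [0.3,-30.3,-0.9,-0.015,0.2,-0.086,0.06],
    [0.3,-30.3,-0.9,-0.015,0.23,-0.086,0.06],
    [0.3,-30.3,-0.9,-0.015,0.248,-0.086,0.06],
    [0.3,-30.3,-0.9,-0.015,0.254,-0.086,0.06],
    [0.3,-30.3,-0.9,-0.015,0.254,-0.086,0.06],
  ],
)

```text
t: 5.72
tool_pos: [450.4, -171.4, 143.5]
tcp_rot: [-0.002, 0.998, 0.064, 0.016]
wrist_force: [1.7, 1.3, -0.2]
width: 0.7
```

```bash
python3 look.py w4
```

```text
5.7167 [ 450.43720524 -171.35418748  143.53924186] [-0.366  0.583 -1.085 -1.503  1.597  0.843] [ -23.22162004 -144.86900069  134.11852724]
```

View pics/w4.png

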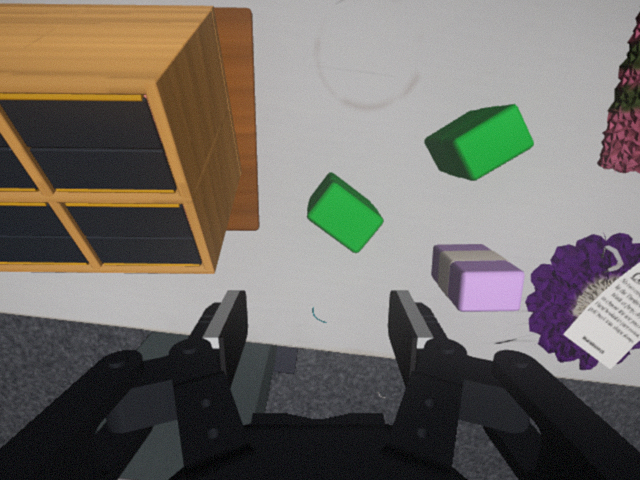

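The arm was still on its way. Lilac shows clearly at (480,280), with clearance to the coasters. Continuing.

```bash
python3 - <<'E'
from h import *
print(rel(downtool(.13),[441,-283,150]))
E
```

```text
[ 0.24   -1.63   -0.02   -0.0265  0.1029 -0.0051]
```

move_arm(
  targets=[
    [0.2,-1.6,0,-0.015,0.035,-0.005,0.06],
    [0.2,-1.6,0,-0.0265,0.07,-0.005,0.06],
    [0.2,-1.6,0,-0.0265,0.095,-0.005,0.06],
    [0.2,-1.6,0,-0.0265,0.103,-0.005,0.06],
    [0.2,-1.6,0,-0.0265,0.103,-0.005,0.06],
    [0.2,-1.6,0,-0.0265,0.103,-0.005,0.06],
    [0.2,-1.6,0,-0.0265,0.103,-0.005,0.06],
  ],
)

```text
t: 6.35
tool_pos: [440.5, -282.0, 149.8]
tcp_rot: [0.0, 0.998, 0.065, -0.0]
wrist_force: [0.3, -0.0, 0.2]
width: 0.702
```

```bash
python3 look.py w5; python3 - <<'E'
import cv2
a=cv2.imread("pics/w5.png")
cv2.imwrite("pics/w5a.png",cv2.resize(a[160:360,220:420],None,fx=3,fy=3,interpolation=cv2.INTER_CUBIC))
E
```

```text
6.35 [ 440.49756225 -282.02352691  149.77398972] [ 0.01  -0.002  0.002  0.001 -0.001 -0.008] [ -39.84138069 -253.62144001  150.91321726]
```

View pics/w5.png

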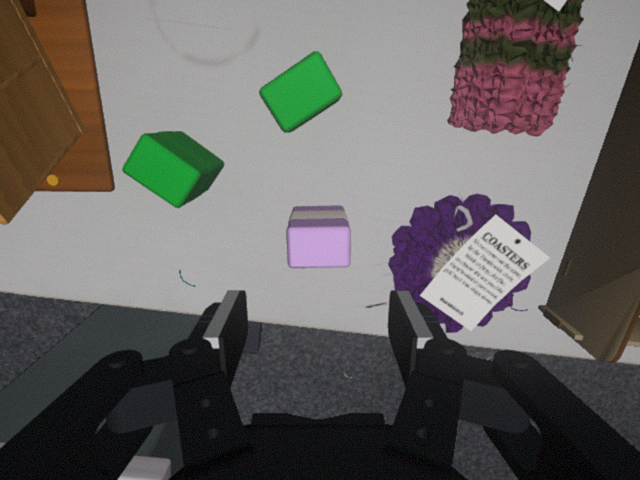

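View pics/w5a.png

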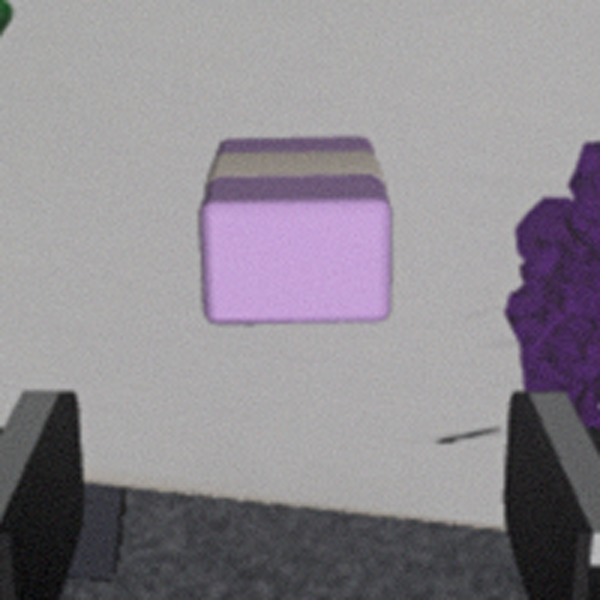

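```bash
cat >> h.py <<'E'
def ray(cam,u,z):
    m=camera_model(cam);d=m["pose"][:3,:3]@np.linalg.solve(m["intrinsics"],[*u,1]);o=m["pose"][:3,3]
    return o+d*(z-o[2])/d[2]
E
python3 - <<'E'
from h import *
for u in([287.7,225.7],[350.3,225.7],[350.3,267.7],[287.7,267.7],[319,246.7]): print(ray("wrist",u,62))
g=ray("wrist",[319,246.7],62);print(rel(downtool(.13),[g[0],g[1],54]))
E
```

```text
[ 452.72645895 -262.32722122   62.        ]
[ 457.65750745 -300.25306401   62.        ]
[ 430.29690184 -304.57457864   62.        ]
[ 425.18740019 -265.2320388    62.        ]
[ 441.71832707 -283.06166906   62.        ]
[0.02   0.01   0.02   0.0009 0.0013 0.0958]
```

move_arm(
  targets=[
    [0,0,0,0.001,0.001,0.03,0.06],
    [0,0,0,0.001,0.001,0.06,0.06],
    [0,0,0,0.001,0.001,0.082,0.06],
    [0,0,0,0.001,0.001,0.092,0.06],
    [0,0,0,0.001,0.001,0.096,0.06],
    [0,0,0,0.001,0.001,0.096,0.06],
    [0,0,0,0.001,0.001,0.096,0.03],
    [0,0,0,0.001,0.001,0.096,0.03],
    [0,0,0,0.001,0.001,0.096,0.03],
    [0,0,0,0.001,0.001,0.096,0.03],
    [0,0,0,0.001,0.001,0.096,0.03],
    [0,0,0,0.001,0.001,0.096,0.03],
  ],
  force=50,
)

```text
t: 7.4
tool_pos: [442.7, -283.2, 55.2]
tcp_rot: [0.001, 0.998, 0.065, 0.001]
wrist_force: [1.2, 2.1, 7.0]
width: 0.461
```

```bash
python3 look.py w6; python3 - <<'E'
from h import *
o=cur();print(o[1],o[0]["width"]*85.4)
print(rel(boxtool(),boxp(24.5,0,88+150)),boxp(24.5,0,88+150))
E
```

```text
7.4 [ 442.72949219 -283.17504824   55.24948062] [ 0.001  0.    -0.     0.001 -0.001 -0.001] [ -85.30035377 -255.02562916   68.01146641]
[ 442.71218448 -283.14763129   55.22986615] 39.35952702294783
[-1.100e-01  2.990e+01  7.600e-01  1.380e-02 -2.545e-01 -2.025e-01] [422.98613066 -28.71445446 257.3640452 ]
```

View pics/w6.png

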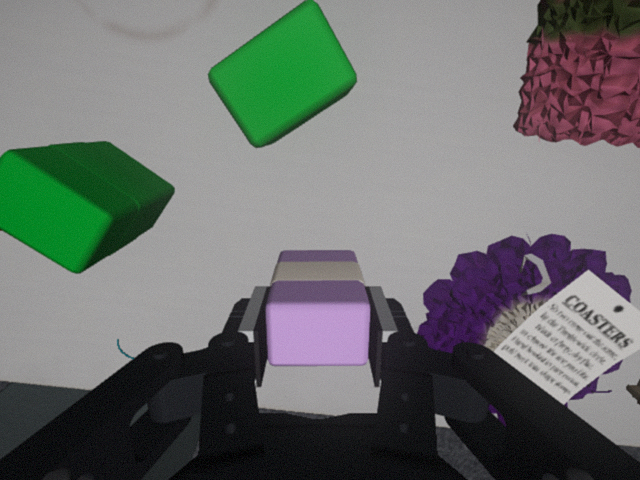

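Lilac is gripped: the opening is 39.4 mm and it sits centred between the pads at (318,335). I'll lift it and carry it to above the back middle pocket.

move_arm(
  targets=[
    [0,0,0,0,0,-0.03,0.03],
    [0,0,0,0,0,-0.07,0.03],
    [0,0,0,0,0,-0.11,0.03],
    [0,6,0,0.003,-0.03,-0.15,0.03],
    [0,12,0.4,0.006,-0.06,-0.18,0.03],
    [0,18,0.4,0.009,-0.09,-0.203,0.03],
    [0,24,0.8,0.014,-0.12,-0.203,0.03],
    [0,29.9,0.8,0.014,-0.15,-0.203,0.03],
    [0,29.9,0.8,0.014,-0.18,-0.203,0.03],
    [0,29.9,0.8,0.014,-0.21,-0.203,0.03],
    [0,29.9,0.8,0.014,-0.24,-0.203,0.03],
    [0,29.9,0.8,0.014,-0.2545,-0.203,0.03],
  ],
)

```text
t: 8.45
tool_pos: [421.9, -26.7, 258.3]
tcp_rot: [-0.016, 0.964, 0.056, 0.259]
wrist_force: [0.3, -0.6, -2.0]
width: 0.459
```

```bash
python3 st.py; python3 - <<'E'
from h import *
print(rel(boxtool(),boxp(24.5,0,88+75)))
E
```

```text
box tcp [ 24.2   2.1 239.2] tipdepth -134.2 Fbox [-0.8 -0.6 -1.8] rot [-0.12 -0.07 -0.06] w 0.459 t 8.45
[-0.12   -0.07   -0.06    0.0002  0.0023  0.0762]
```

move_arm(
  targets=[
    [0,0,0,0,0.002,0.025,0.03],
    [0,0,0,0,0.002,0.05,0.03],
    [0,0,0,0,0.002,0.07,0.03],
    [0,0,0,0,0.002,0.076,0.03],
    [0,0,0,0,0.002,0.076,0.03],
    [0,0,0,0,0.002,0.076,0.03],
  ],
)

```text
t: 8.95
tool_pos: [459.6, -24.1, 192.8]
tcp_rot: [-0.016, 0.964, 0.056, 0.259]
wrist_force: [-0.4, 0.3, -0.6]
width: 0.455
```

```bash
python3 look.py w7; python3 st.py; python3 - <<'E'
from h import *
import cv2
cv2.imwrite("pics/s7.png",cv2.resize(snapshot("side")[150:310,230:390,::-1],None,fx=4,fy=4,interpolation=cv2.INTER_CUBIC)[:600])
E
```

```text
8.95 [459.59476158 -24.08133378 192.75452223] [-0.007 -0.024 -0.003 -0.006 -0.     0.003] [ 24.15087246   0.32800108 163.59691643]
box tcp [ 24.6   0.2 163.9] tipdepth -58.9 Fbox [ 0.4  0.2 -0. ] rot [-0.11 -0.1  -0.07] w 0.457 t 9.0
```

View pics/w7.png

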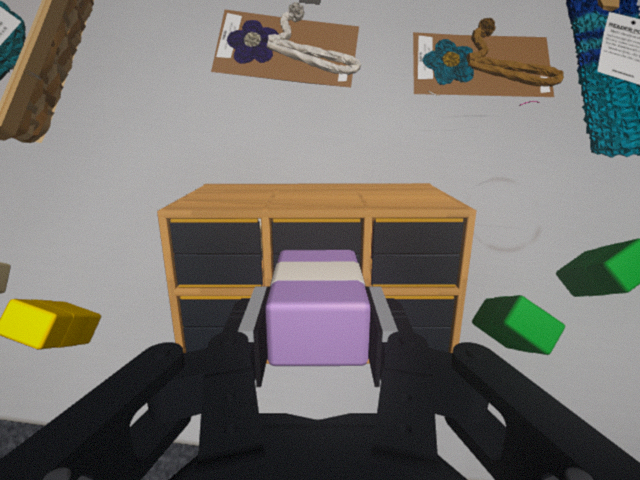

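View pics/s7.png

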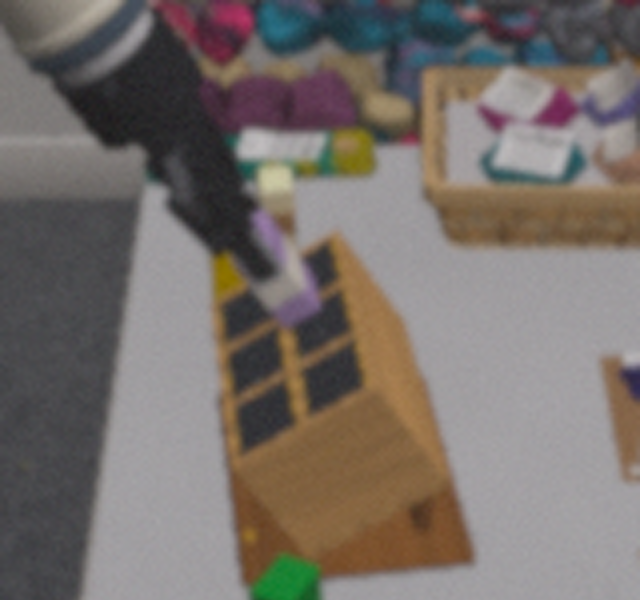

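```bash
python3 - <<'E'
from h import *
import h,pickle
h._c["wrist"]=pickle.load(open("pics/w7.pkl","rb"))
# bar in box coords: bottom at z=163.6-55
for dx in(-2,0,2):
    P=np.array([boxp(24.2+dx+sx*14,.3+sy*20,163.6-55+z) for z in(0,62) for sx in(1,-1) for sy in(1,-1)])
    print(dx,proj("wrist",P).round(0).tolist())
P=[boxp(24.5+a,b,88) for a in(22,-22) for b in(27,-27)];print(proj("wrist",P).round(0).tolist())
E
```

```text
-2 [[279.0, 247.0], [355.0, 247.0], [281.0, 295.0], [353.0, 295.0], [262.0, 304.0], [371.0, 304.0], [265.0, 369.0], [368.0, 369.0]]
0 [[279.0, 244.0], [355.0, 244.0], [281.0, 292.0], [353.0, 292.0], [261.0, 299.0], [372.0, 299.0], [265.0, 364.0], [368.0, 364.0]]
2 [[279.0, 240.0], [355.0, 240.0], [281.0, 289.0], [354.0, 289.0], [261.0, 294.0], [372.0, 294.0], [265.0, 360.0], [369.0, 360.0]]
[[270.0, 219.0], [365.0, 218.0], [273.0, 288.0], [362.0, 288.0]]
```

Pocket edges project to within 1–2 px of the picture. The bar sits about 2 mm to the tool's −x side, so I'll correct by +2 mm and insert.

move_arm(
  targets=[
    [0,0,0,0.002,0,0.008,0.03],
    [0,0,0,0.002,0,0.014,0.03],
    [0,0,0,0.002,0,0.02,0.03],
    [0,0,0,0.002,0,0.025,0.03],
    [0,0,0,0.002,0,0.03,0.03],
    [0,0,0,0.002,0,0.035,0.03],
    [0,0,0,0.002,0,0.035,0.03],
  ],
)

```text
t: 9.63
tool_pos: [479.1, -21.9, 163.2]
tcp_rot: [-0.016, 0.964, 0.056, 0.259]
wrist_force: [-0.7, -0.7, -0.9]
width: 0.459
```

```bash
python3 st.py; python3 look.py w8
```

```text
box tcp [ 26.4   0.2 128.1] tipdepth -23.1 Fbox [-1.1 -0.6 -0.4] rot [-0.11 -0.06 -0.08] w 0.459 t 9.6333
9.6333 [479.11778764 -21.92612916 163.15036974] [-0.005 -0.02   0.    -0.051  0.024  0.053] [ 26.35851983   0.189485   128.13839988]
```

View pics/w8.png

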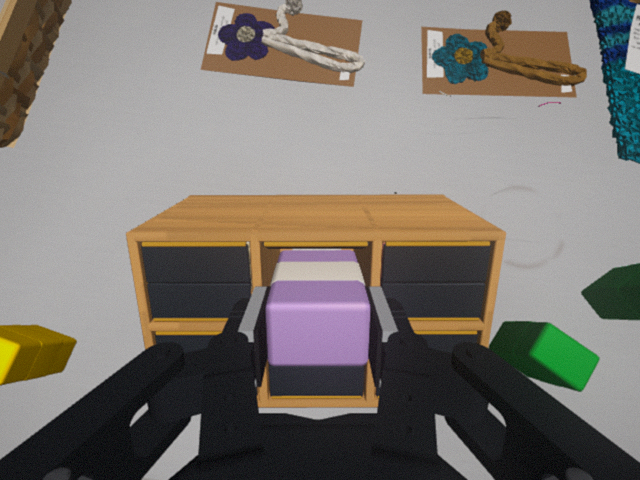

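It's entering cleanly, through the flaps with no force. Next I'll go further down, then release and retract.

move_arm(
  targets=[
    [0,0,0,0,0,0.006,0.03],
    [0,0,0,0,0,0.012,0.03],
    [0,0,0,0,0,0.017,0.03],
    [0,0,0,0,0,0.019,0.03],
    [0,0,0,0,0,0.019,0.03],
  ],
)

```text
t: 10.1
tool_pos: [488.3, -20.7, 146.6]
tcp_rot: [-0.016, 0.964, 0.056, 0.258]
wrist_force: [-0.1, 0.1, -1.1]
width: 0.46
```

```bash
python3 st.py
```

```text
box tcp [ 26.    0.3 109.2] tipdepth -4.2 Fbox [-0.6  0.1 -0.9] rot [-0.13 -0.01 -0.09] w 0.46 t 10.1
```

move_arm(
  targets=[
    [0,0,0,0,0,0,0.055],
    [0,0,0,0,0,0,0.055],
    [0,0,0,0,0,0,0.055],
    [0,0,0,0,0,-0.015,0.055],
    [0,0,0,0,0,-0.035,0.055],
    [0,0,0,-0.0015,0,-0.048,0.055],
    [0,0,0,-0.0015,0,-0.048,0.055],
  ],
)

```text
t: 10.68
tool_pos: [463.0, -24.0, 189.4]
tcp_rot: [-0.016, 0.964, 0.056, 0.26]
wrist_force: [0.6, -0.3, -0.8]
width: 0.645
```

```bash
python3 st.py; python3 look.py w9
```

```text
box tcp [ 25.4   0.  159. ] tipdepth -54.0 Fbox [ 0.1 -0.4 -1. ] rot [-0.08 -0.17 -0.06] w 0.645 t 10.6833
10.6833 [462.99302191 -24.01094829 189.3662181 ] [ 0.007  0.051 -0.003  0.094 -0.062 -0.093] [2.53866954e+01 1.21540410e-03 1.58970937e+02]
```

View pics/w9.png

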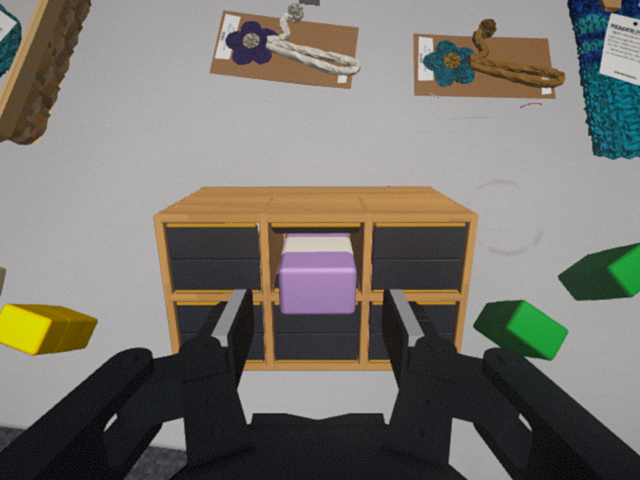

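The bar is held between the flaps with its top at about (318,290). I'll find its top centre and push.

```bash
python3 - <<'E'
from h import *
import h,pickle
h._c["wrist"]=pickle.load(open("pics/w9.pkl","rb"))
m=h._c["wrist"];B=boxR(YAW)
for u in([318,268],[318,312],[281,290],[356,290],[318,290]):
    d=B.T@m["pose"][:3,:3]@np.linalg.solve(m["intrinsics"],[*u,1]);o=tobox(m["pose"][:3,3])
    print((o+d*(115-o[2])/d[2]).round(1))
E
```

```text
[ 30.4  -0.6 115. ]
[  5.5  -0.6 115. ]
[ 18.2  18.4 115. ]
[ 18.1 -20.2 115. ]
[ 18.2  -0.6 115. ]
```

move_arm(
  targets=[
    [0,0,0,-0.002,0,0,0],
    [0,0,0,-0.002,0,0,0],
    [0,0,0,-0.002,0,0,0],
    [0,0,0,-0.002,0,0,0],
    [0,0,0,-0.002,0,0.012,0],
    [0,0,0,-0.002,0,0.02,0],
    [0,0,0,-0.002,0,0.026,0],
    [0,0,0,-0.002,0,0.031,0],
    [0,0,0,-0.002,0,0.036,0],
    [0,0,0,-0.002,0,0.041,0],
    [0,0,0,-0.002,0,0.046,0],
    [0,0,0,-0.002,0,0.05,0],
  ],
)

```text
t: 11.73
tool_pos: [486.9, -21.2, 143.7]
tcp_rot: [-0.016, 0.964, 0.056, 0.259]
wrist_force: [0.5, -0.6, 0.7]
width: 0.003
```

```bash
python3 st.py; python3 look.py w10
```

```text
box tcp [ 23.4   0.  107.4] tipdepth -2.4 Fbox [ 0.7 -0.6  0.4] rot [-0.08 -0.13 -0.08] w 0.003 t 11.7333
11.7333 [486.90941562 -21.15687033 143.70043807] [ 0.017  0.134 -0.014  0.422 -0.093 -0.414] [2.34129369e+01 4.39426099e-02 1.07380186e+02]
```

View pics/w10.png

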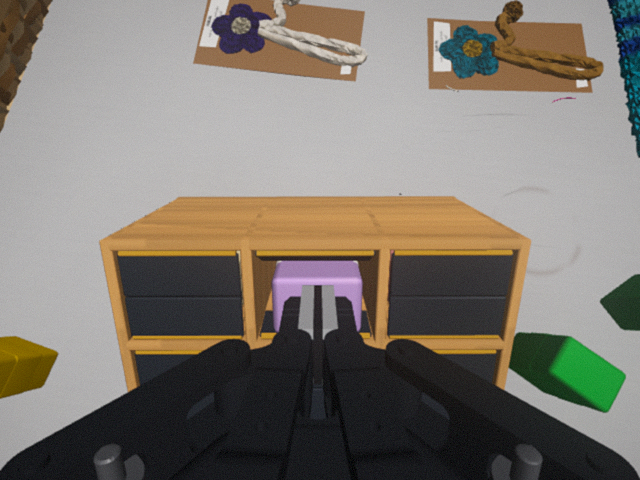

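The bar is being pushed straight and is nearly flush with the mouth. Continuing.

move_arm(
  targets=[
    [0,0,0,0.001,0,0.005,0],
    [0,0,0,0.001,0,0.01,0],
    [0,0,0,0.001,0,0.015,0],
    [0,0,0,0.001,0,0.02,0],
    [0,0,0,0.001,0,0.024,0],
    [0,0,0,0.001,0,0.026,0],
    [0,0,0,0.001,0,0.026,0],
  ],
)

```text
t: 12.37
tool_pos: [497.1, -19.4, 120.4]
tcp_rot: [-0.016, 0.964, 0.056, 0.258]
wrist_force: [-38.6, -6.8, 44.0]
width: -0.0
```

```bash
python3 st.py
```

```text
box tcp [20.7  0.6 82. ] tipdepth 23.0 Fbox [-11.9  -2.3  57.6] rot [-0.11  0.07 -0.1 ] w -0.0 t 12.3667
```

57 N at depth 23 mm means either the floor or a jam. I'll back off and look.

move_arm(
  targets=[
    [0,0,0,0.002,0,-0.005,0],
    [0,0,0,0.002,0,-0.02,0],
    [0,0,0,0.002,0,-0.045,0],
    [0,0,0,0.002,0,-0.075,0],
    [0,0,0,0.002,0,-0.08,0],
  ],
)

```text
t: 12.78
tool_pos: [458.5, -24.7, 193.4]
tcp_rot: [-0.015, 0.964, 0.056, 0.259]
wrist_force: [0.5, -0.2, -0.4]
width: -0.0
```

```bash
python3 st.py; python3 look.py w11
```

```text
box tcp [ 23.5  -0.2 164.7] tipdepth -59.7 Fbox [ 0.2 -0.2 -0.5] rot [ 0.01 -0.04 -0.04] w -0.0 t 12.7833
12.7833 [458.54073723 -24.70428065 193.36467223] [-0.02  -0.098 -0.006  0.043  0.068 -0.052] [ 23.48640005  -0.1676472  164.68509028]
```

View pics/w11.png

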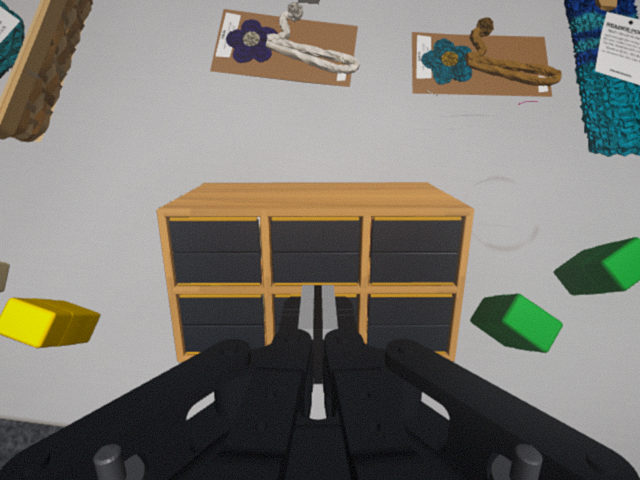

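The flaps have closed over the bar. To tell floor from jam, I'll compare the contact depth here with that of an occupied neighbour.

move_arm(
  targets=[
    [0,0,0,0.001,0,0.025,0],
    [0,0,0,0.001,0,0.05,0],
    [0,0,0,0.001,0,0.07,0],
    [0,0,0,0.001,0,0.078,0],
    [0,0,0,0.001,0,0.08,0],
    [0,0,0,0.001,0,0.081,0],
    [0,0,0,0.001,0,0.081,0],
  ],
)

```text
t: 13.42
tool_pos: [500.3, -19.5, 122.3]
tcp_rot: [-0.016, 0.964, 0.056, 0.258]
wrist_force: [0.4, 0.3, -2.4]
width: -0.001
```

```bash
python3 st.py
```

```text
box tcp [24.4  0.1 82.1] tipdepth 22.9 Fbox [-0.8  0.3 -2.3] rot [-0.03 -0.01 -0.07] w -0.001 t 13.4167
```

move_arm(
  targets=[
    [0,0,0,0,0,0.001,0],
    [0,0,0,0,0,0.002,0],
    [0,0,0,0,0,0.002,0],
  ],
)

```text
t: 13.67
tool_pos: [501.4, -19.5, 120.5]
tcp_rot: [-0.015, 0.964, 0.056, 0.259]
wrist_force: [0.0, 0.8, -1.2]
width: 0.003
```

```bash
python3 st.py
```

```text
box tcp [24.4  0.  80. ] tipdepth 25.0 Fbox [-0.5  0.8 -1.1] rot [-0.02 -0.02 -0.07] w 0.003 t 13.6667
```

move_arm(
  targets=[
    [0,0,0,0,0,0.001,0],
    [0,0,0,0,0,0.002,0],
    [0,0,0,0,0,0.002,0],
  ],
)

```text
t: 13.92
tool_pos: [502.0, -19.4, 120.2]
tcp_rot: [-0.015, 0.964, 0.056, 0.26]
wrist_force: [-20.8, -1.9, 30.7]
width: 0.0
```

```bash
python3 st.py
```

```text
box tcp [24.8  0.1 79.5] tipdepth 25.5 Fbox [-2.8  0.5 37. ] rot [ 0.   -0.16 -0.06] w 0.0 t 13.9167
```

Contact is at about 25.3 mm, hard, as expected for the floor. Quick reference check on the occupied pocket at y=+59.

move_arm(
  targets=[
    [0,0,0,0,0,-0.015,0],
    [0,0,0,0,0,-0.036,0],
    [0,0,0,0,-0.025,-0.038,0],
    [0,0,0,0,-0.055,-0.038,0],
    [0,0,0,0,-0.059,-0.036,0],
    [0,0,0,0,-0.059,-0.025,0],
    [0,0,0,0,-0.059,-0.015,0],
    [0,0,0,0,-0.059,-0.008,0],
    [0,0,0,0,-0.059,-0.004,0],
    [0,0,0,0,-0.059,-0.003,0],
    [0,0,0,0,-0.059,-0.002,0],
    [0,0,0,0,-0.059,-0.001,0],
  ],
)

```text
t: 14.92
tool_pos: [494.7, 39.1, 121.3]
tcp_rot: [-0.015, 0.964, 0.056, 0.26]
wrist_force: [-1.2, -0.2, 1.3]
width: 0.004
```

```bash
python3 st.py
```

```text
box tcp [25.  59.  80.6] tipdepth 24.4 Fbox [-0.3 -0.1  1.8] rot [ 0.   -0.18 -0.07] w 0.004 t 14.9167
```

move_arm(
  targets=[
    [0,0,0,0,0,0.001,0],
    [0,0,0,0,0,0.002,0],
    [0,0,0,0,0,0.003,0],
  ],
)

```text
t: 15.17
tool_pos: [495.9, 39.1, 120.4]
tcp_rot: [-0.015, 0.964, 0.056, 0.261]
wrist_force: [-41.4, -5.2, 68.7]
width: -0.0
```

```bash
python3 st.py
```

```text
box tcp [25.6 58.9 79.2] tipdepth 25.8 Fbox [-1.7 -0.3 80.4] rot [ 0.01 -0.35 -0.07] w -0.0 t 15.1667
```

The reference contact is at 25.2–25.8 mm, the same depth, so lilac stands on the floor. Now cream.

```bash
python3 - <<'E'
from h import *
print(rel(downtool(.09),[460.5,285,150]))
E
```

```text
[-4.200e-01 -3.034e+01  1.440e+00  9.100e-03 -2.483e-01 -2.880e-02]
```

move_arm(
  targets=[
    [0,0,0,0,0,-0.03,0],
    [0,0,0,0,0,-0.07,0],
    [0,0,0,0,-0.01,-0.1,0.06],
    [0,-4,0,0,-0.04,-0.1,0.06],
    [0,-8,0,0,-0.07,-0.1,0.06],
    [0,-12,0.5,0.004,-0.1,-0.09,0.06],
    [0,-16,0.9,0.009,-0.13,-0.08,0.06],
    [-0.4,-20,1.4,0.009,-0.16,-0.06,0.06],
    [-0.4,-24,1.4,0.009,-0.19,-0.045,0.06],
    [-0.4,-28,1.4,0.009,-0.22,-0.035,0.06],
    [-0.4,-30.3,1.4,0.009,-0.24,-0.029,0.06],
    [-0.4,-30.3,1.4,0.009,-0.248,-0.029,0.06],
  ],
)

```text
t: 16.17
tool_pos: [461.7, 287.3, 149.2]
tcp_rot: [-0.0, 0.999, 0.046, -0.0]
wrist_force: [-0.4, -1.0, -0.5]
width: 0.707
```

move_arm(
  targets=[
    [0,0,0,0,0,0,0.06],
  ],
)

```text
t: 16.25
tool_pos: [461.6, 288.2, 148.9]
tcp_rot: [-0.0, 0.999, 0.046, -0.0]
wrist_force: [-0.4, 0.1, 0.6]
width: 0.707
```

```bash
python3 - <<'E'
from h import *
print(cur()[1],rel(downtool(.09),[460.5,285,150]))
E
```

```text
[461.62798307 288.18277718 148.90342836] [-0.01    0.02    0.14   -0.0014  0.0031 -0.0011]
```

```bash
python3 look.py w12; python3 - <<'E'
import cv2
a=cv2.imread("pics/w12.png")
cv2.imwrite("pics/w12a.png",cv2.resize(a[160:360,220:420],None,fx=3,fy=3,interpolation=cv2.INTER_CUBIC))
E
```

```text
16.25 [461.62798307 288.18277718 148.90342836] [-0.     0.026 -0.022  0.001  0.007 -0.014] [ 35.5421234  310.21991077 106.38529302]
```

View pics/w12.png

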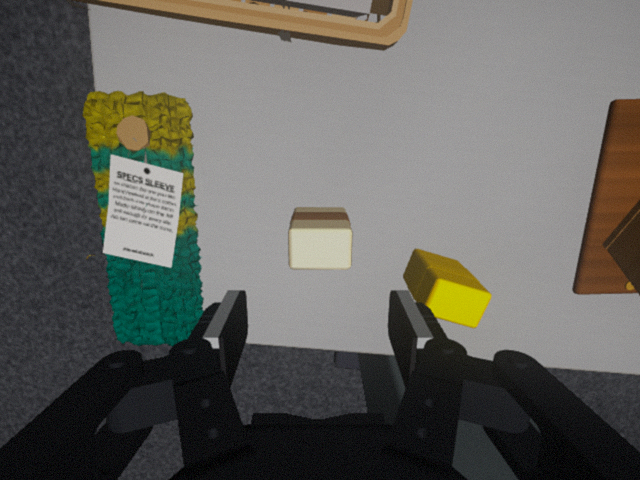

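View pics/w12a.png

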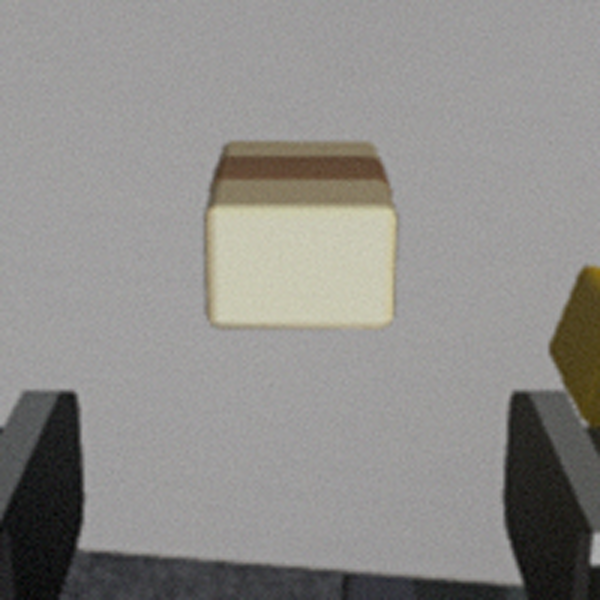

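```bash
python3 - <<'E'
from h import *
for u in([385,249],[415,290]): print(ray("wrist",u,62))
g=ray("wrist",[320.3,248.3],62);print(g,rel(downtool(.085),[g[0]-1.5,g[1],55]))
E
```

```text
[465.12393349 245.37098624  62.        ]
[439.11614562 222.0009466   62.        ]
[461.91122525 285.43449726  62.        ] [-0.01    0.      0.43   -0.0013  0.002   0.094 ]
```

move_arm(
  targets=[
    [0,0,0.4,-0.001,0.002,0.03,0.055],
    [0,0,0.4,-0.001,0.002,0.06,0.055],
    [0,0,0.4,-0.001,0.002,0.082,0.055],
    [0,0,0.4,-0.001,0.002,0.091,0.055],
    [0,0,0.4,-0.001,0.002,0.094,0.055],
    [0,0,0.4,-0.001,0.002,0.094,0.055],
    [0,0,0.4,-0.001,0.002,0.094,0.03],
    [0,0,0.4,-0.001,0.002,0.094,0.03],
    [0,0,0.4,-0.001,0.002,0.094,0.03],
    [0,0,0.4,-0.001,0.002,0.094,0.03],
    [0,0,0.4,-0.001,0.002,0.094,0.03],
  ],
  force=50,
)

```text
t: 17.22
tool_pos: [461.8, 285.8, 56.7]
tcp_rot: [-0.001, 0.999, 0.043, 0.001]
wrist_force: [0.1, -1.9, 8.0]
width: 0.46
```

```bash
python3 look.py w13; python3 - <<'E'
from h import *
o=cur();print(o[1],o[0]["width"]*85.4)
print(rel(boxtool(),boxp(-24.5,0,88+100)))
E
```

```text
17.2167 [461.75653619 285.84551917  56.69179769] [ 0.001  0.001 -0.001  0.001  0.    -0.001] [-10.68940545 307.88362547  26.60025942]
[461.7338959  285.82141358  56.67891117] 39.51828807642608
[ 0.42   29.87   -1.76   -0.0827  0.3105 -0.1334]
```

View pics/w13.png

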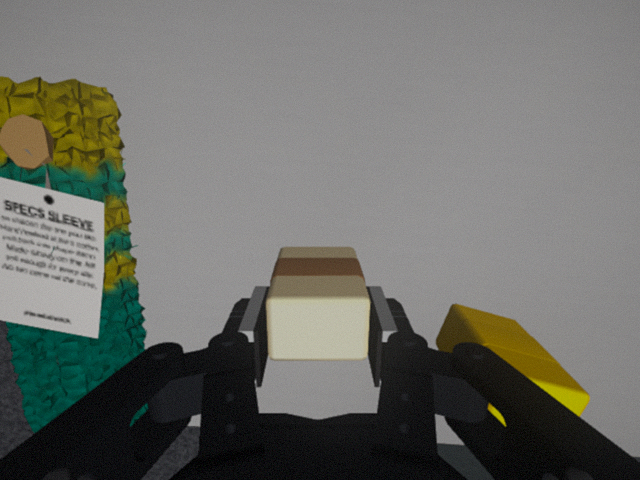

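Cream is gripped at 39.5 mm and centred at (318,330). I'll lift it and carry it over the front middle pocket.

move_arm(
  targets=[
    [0,0,0,0,0,-0.03,0.03],
    [0,0,0,0,0,-0.07,0.03],
    [0,0,0,0,0,-0.11,0.03],
    [0,4,0,-0.01,0.03,-0.145,0.03],
    [0,8,-0.4,-0.02,0.06,-0.155,0.03],
    [0,12,-0.4,-0.035,0.09,-0.155,0.03],
    [0,16,-0.8,-0.05,0.12,-0.155,0.03],
    [0,20,-1.2,-0.06,0.15,-0.155,0.03],
    [0.4,24,-1.8,-0.07,0.18,-0.155,0.03],
    [0.4,28,-1.8,-0.08,0.21,-0.155,0.03],
    [0.4,29.9,-1.8,-0.083,0.24,-0.15,0.03],
    [0.4,29.9,-1.8,-0.083,0.27,-0.145,0.03],
  ],
)

```text
t: 18.27
tool_pos: [398.4, 27.2, 203.8]
tcp_rot: [-0.016, 0.965, 0.058, 0.256]
wrist_force: [0.2, 0.9, -0.7]
width: 0.456
```

```bash
python3 st.py; python3 - <<'E'
from h import *
print(rel(boxtool(),boxp(-24.5,0,88+75)))
E
```

```text
box tcp [-17.8  58.4 200.5] tipdepth -95.5 Fbox [-0.1  0.9 -0.8] rot [-0.11  0.25  0.1 ] w 0.456 t 18.2667
[-0.11    0.25    0.1    -0.0066  0.0584  0.0375]
```

move_arm(
  targets=[
    [0,0,0,-0.003,0.02,0,0.03],
    [0,0.2,0,-0.0065,0.045,0.01,0.03],
    [0,0.2,0.1,-0.0065,0.058,0.025,0.03],
    [0,0.2,0.1,-0.0065,0.058,0.035,0.03],
    [0,0.2,0.1,-0.0065,0.058,0.0375,0.03],
    [0,0.2,0.1,-0.0065,0.058,0.0375,0.03],
    [0,0.2,0.1,-0.0065,0.058,0.0375,0.03],
  ],
)

```text
t: 18.85
tool_pos: [417.8, -28.3, 168.2]
tcp_rot: [-0.016, 0.964, 0.057, 0.258]
wrist_force: [-0.7, 0.9, -1.2]
width: 0.458
```

```bash
python3 st.py; python3 look.py w14; python3 - <<'E'
from h import *
import h,pickle
h._c["wrist"]=pickle.load(open("pics/w14.pkl","rb"))
b=tobox(cur()[1])
for dx in(-2,0,2):
    P=np.array([boxp(b[0]+dx+sx*14,b[1]+sy*20,b[2]-56.7+z) for z in(0,62) for sx in(1,-1) for sy in(1,)])
    print(dx,proj("wrist",P).round(0).tolist())
E
```

```text
box tcp [-24.5   1.  163.3] tipdepth -58.3 Fbox [-1.1  1.  -0.7] rot [-0.16  0.07  0.02] w 0.458 t 18.85
18.85 [417.80772775 -28.33249616 168.21951959] [ 0.011 -0.015  0.002  0.    -0.001 -0.007] [-24.4876177    0.98383875 163.34778125]
-2 [[279.0, 246.0], [281.0, 293.0], [262.0, 301.0], [265.0, 365.0]]
0 [[279.0, 242.0], [281.0, 290.0], [262.0, 296.0], [265.0, 361.0]]
2 [[279.0, 239.0], [280.0, 287.0], [261.0, 291.0], [265.0, 357.0]]
```

View pics/w14.png

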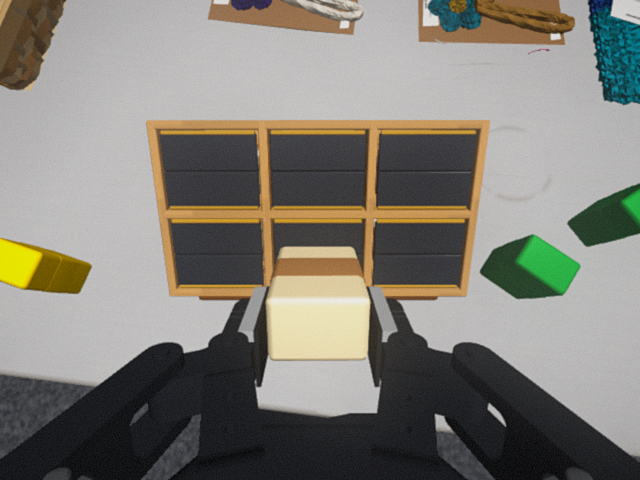

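Alignment is good, with about −1 mm offset in x. Inserting.

move_arm(
  targets=[
    [0,0,0,0.001,0.001,0.01,0.03],
    [0,0,0,0.001,0.001,0.018,0.03],
    [0,0,0,0.001,0.001,0.024,0.03],
    [0,0,0,0.001,0.001,0.03,0.03],
    [0,0,0,0.001,0.001,0.036,0.03],
    [0,0,0,0.001,0.001,0.042,0.03],
    [0,0,0,0.001,0.001,0.048,0.03],
    [0,0,0,0.001,0.001,0.053,0.03],
    [0,0,0,0.001,0.001,0.054,0.03],
    [0,0,0,0.001,0.001,0.054,0.03],
  ],
)

```text
t: 19.73
tool_pos: [445.9, -24.9, 122.7]
tcp_rot: [-0.017, 0.964, 0.058, 0.258]
wrist_force: [0.1, 0.9, -0.5]
width: 0.458
```

```bash
python3 st.py
```

```text
box tcp [-22.8   1.1 109.8] tipdepth -4.8 Fbox [-0.   0.9 -0.5] rot [-0.22 -0.01  0.11] w 0.458 t 19.7333
```

move_arm(
  targets=[
    [0,0,0,0,0,0,0.055],
    [0,0,0,0,0,0,0.055],
    [0,0,0,0,0,0,0.055],
    [0,0,0,0,0,-0.015,0.055],
    [0,0,0,0,0,-0.035,0.055],
    [0,0,0,-0.001,0.001,-0.048,0.055],
    [0,0,0,-0.001,0.001,-0.048,0.055],
  ],
)

```text
t: 20.32
tool_pos: [420.6, -29.6, 165.3]
tcp_rot: [-0.016, 0.964, 0.058, 0.259]
wrist_force: [0.7, -0.0, -0.2]
width: 0.645
```

```bash
python3 st.py; python3 look.py w15
```

```text
box tcp [-23.7  -0.6 159.5] tipdepth -54.5 Fbox [ 0.5 -0.1 -0.5] rot [-0.13 -0.05  0.18] w 0.645 t 20.3167
20.3167 [420.57689777 -29.60670044 165.27644056] [-0.029 -0.109  0.003 -0.21   0.063  0.191] [-23.70619556  -0.60490838 159.49825203]
```

View pics/w15.png

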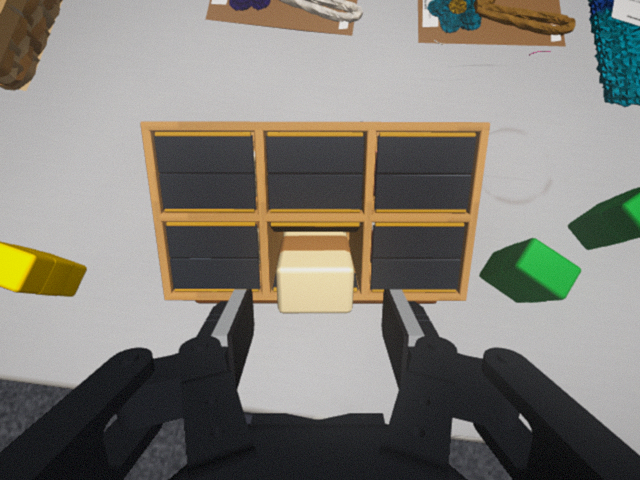

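The cream bar behaves the same way, held with a slight lean. Pushing it with shut fingers.

move_arm(
  targets=[
    [0,0,0,-0.001,0,0,0],
    [0,0,0,-0.001,0,0,0],
    [0,0,0,-0.001,0,0,0],
    [0,0,0,-0.001,0,0.005,0],
    [0,0,0,-0.001,0,0.014,0],
    [0,0,0,-0.001,0,0.021,0],
    [0,0,0,-0.001,0,0.027,0],
    [0,0,0,-0.001,0,0.032,0],
    [0,0,0,-0.001,0,0.037,0],
    [0,0,0,-0.001,0,0.042,0],
    [0,0,0,-0.001,0,0.047,0],
    [0,0,0,-0.001,0,0.052,0],
  ],
)

```text
t: 21.37
tool_pos: [446.1, -26.4, 119.0]
tcp_rot: [-0.016, 0.964, 0.058, 0.259]
wrist_force: [0.3, 0.8, 1.5]
width: 0.005
```

```bash
python3 st.py
```

```text
box tcp [-24.5  -0.5 106.6] tipdepth -1.6 Fbox [1.1 0.8 1.1] rot [-0.13 -0.05  0.15] w 0.005 t 21.3667
```

move_arm(
  targets=[
    [0,0,0,0,0,0.004,0],
    [0,0,0,0,0,0.008,0],
    [0,0,0,0,0,0.012,0],
    [0,0,0,0,0,0.015,0],
    [0,0,0,0,0,0.018,0],
    [0,0,0,0,0,0.02,0],
    [0,0,0,0,0,0.022,0],
    [0,0,0,0,0,0.022,0],
  ],
)

```text
t: 22.03
tool_pos: [456.9, -25.1, 99.0]
tcp_rot: [-0.016, 0.964, 0.058, 0.258]
wrist_force: [-0.1, 0.5, -0.8]
width: -0.0
```

```bash
python3 st.py
```

```text
box tcp [-25.2  -0.4  83.8] tipdepth 21.2 Fbox [-0.5  0.5 -0.6] rot [-0.13  0.06  0.12] w -0.0 t 22.0333
```

move_arm(
  targets=[
    [0,0,0,0,0,0.001,0],
    [0,0,0,0,0,0.002,0],
    [0,0,0,0,0,0.003,0],
    [0,0,0,0,0,0.004,0],
    [0,0,0,0,0,0.004,0],
  ],
)

```text
t: 22.45
tool_pos: [458.9, -24.9, 95.4]
tcp_rot: [-0.016, 0.964, 0.058, 0.258]
wrist_force: [0.0, -0.6, -0.3]
width: -0.004
```

```bash
python3 st.py
```

```text
box tcp [-25.2  -0.4  79.7] tipdepth 25.3 Fbox [-0.2 -0.6 -0.2] rot [-0.14  0.06  0.12] w -0.004 t 22.45
```

move_arm(
  targets=[
    [0,0,0,0,0,0.001,0],
    [0,0,0,0,0,0.002,0],
    [0,0,0,0,0,0.002,0],
  ],
)

```text
t: 22.7
tool_pos: [459.2, -24.8, 95.2]
tcp_rot: [-0.016, 0.964, 0.058, 0.259]
wrist_force: [-27.6, -3.6, 52.4]
width: 0.004
```

```bash
python3 st.py
```

```text
box tcp [-25.1  -0.4  79.3] tipdepth 25.7 Fbox [ 2.1 -0.4 59.3] rot [-0.09 -0.09  0.1 ] w 0.004 t 22.7
```

Hard contact at 25.6 mm, the same depth as the reference. I'll retract and check.

move_arm(
  targets=[
    [0,0,0,0,0,-0.02,0],
    [0,0,0,0,0,-0.05,0],
    [0,0,0,0,0,-0.09,0],
    [0,0,0,0,0,-0.13,0],
    [0,0,0,0,0,-0.16,0],
    [0,0,0,0,0,-0.18,0],
    [0,0,0,0,0,-0.18,0],
    [0,0,0,0,0,-0.18,0],
    [0,0,0,0,0,-0.18,0],
  ],
)

```text
t: 23.45
tool_pos: [378.9, -31.8, 236.1]
tcp_rot: [-0.015, 0.965, 0.057, 0.257]
wrist_force: [1.0, -0.1, 1.8]
width: 0.001
```

```bash
python3 look.py w16; python3 st.py
```

```text
23.45 [378.89086687 -31.77667049 236.08552175] [-0.58  -1.528 -0.176 -1.067  1.704  0.733] [-24.37537476   2.10610272 241.64788681]
box tcp [-21.5   1.8 249.7] tipdepth -144.7 Fbox [ 1.4 -0.7  1.7] rot [ 0.2  -0.53  0.3 ] w 0.002 t 23.5
```

View pics/w16.png

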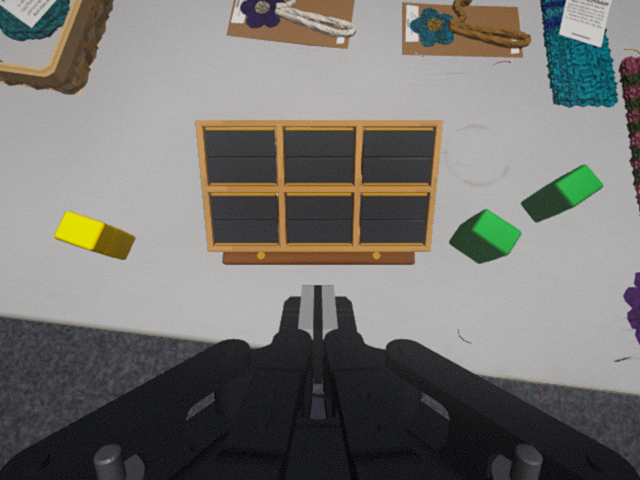

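All flaps are shut over both bars, and the bystanders are in place. I'll let the arm settle, then hand in.

move_arm(
  targets=[
    [0,0,0,0,0,0,0],
    [0,0,0,0,0,0,0],
    [0,0,0,0,0,0,0],
  ],
)

```text
t: 23.75
tool_pos: [377.5, -32.2, 244.9]
tcp_rot: [-0.013, 0.963, 0.058, 0.264]
wrist_force: [0.3, -0.6, 0.3]
width: -0.0
```

```bash
python3 - <<'E'
from bench import *
print(get_obs()["t"],get_obs()["wrist_force"]);print(sign_off())
E
```

```text
23.75 [ 0.31401512 -0.57408356  0.32117842]
the job is handed in; nothing more can be done
None
```

Both soap bars are in the stand and the job was handed in at 23.75 s; no verdict was reported. Feeling through the flaps showed the middle pocket was free in both rows, so lilac went into the back middle and cream into the front middle. I pushed each one down with shut fingers.

**Depth:** The last presses met hard contact 25.5 mm below the mouth on lilac and 25.7 mm on cream. A bar already in the back row (y = +59 mm) stopped the fingers at the same depth, 25.2–25.8 mm. The nominal depth is 26 mm, so both bars should be standing on the floor.

**Final picture:** All flaps were shut, the arm was clear of the stand, and the yellow and green look-alikes were still in place. Only an edge of the coasters was in view and the glasses case was not. I didn't measure where either ended up, but I never touched them.

**What disagreed:**
- Lilac's first push showed 57.6 N at only 23 mm. When I pushed again the fingers went on freely to 25 mm, so the bar had probably jammed for a moment and then slid down.
- The highest force on any press was about 80 N, on the reference bar. That is under the 120 N wrist limit.
- The bars' tilt could not be seen behind the flaps. The pocket should hold it below 0.3 rad.

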